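Hold the contact grill open for scraping down

ROBOT

A 6-joint arm with a two-finger parallel gripper is mounted at the origin on a cart in front of the work surface, level with it; the furniture and walls round the work are solid. World frame = base frame: x ahead of the robot, y to its left, z up, the work surface at z = 0. Lengths are in m, angles in degrees, forces in N, time in s.
With the tool pointing down it reaches from about 0.4 to 0.825 m from the base axis. Payload 7 kg.
Tool frame: the origin (TCP) lies midway between the tips of the shut fingers; the grasp point (between the pads) lies 19 mm behind it; z points along the fingers, y is the line along which they close (so a half turn about z gives the same grasp; the last joint's range is limited). The gripper opens to 88 mm and grips with 3 to 60 N. Pads are 19 mm wide; open, the fingers measure 130 mm over their backs; the gripper's body (78 mm by 193 mm) begins 47 mm behind the grasp point.
Start: joints at [-52.821, 20.546, 0.682, 0, -70.136, -16.507], TCP at [0.238, -0.632, 0.227] pointing down, gripper open.
Joint ranges: [-176.03, 176.03], [-82.01, 121.73], [-58.28, 71.71], [-173.87, 95.51], [-174.79, -0.11], [-173.66, 173.66]. Speed limits (degrees/s): [136.94, 136.94, 172.46, 180, 180, 180].

INTERFACE

Orientations are given as [roll, pitch, yaw] about the fixed x, y, z axes, in that order (R = Rz(yaw) Ry(pitch) Rx(roll)).
In Python, from plant import telemetry, viewer, workorder gives the robot as it stands. The module is installed in compiled form; this text tells all that it offers.
- The arm moves only by the tool carry_out, never from a script. Its argument "rows" is a list of rows, each a list of 6 numbers: the shift along the tool's x, y, z in m, then the turn, a rotation vector about the tool's x, y, z in rad. In form: [[tx, ty, tz, ax, ay, az], ...]. A call has 1 to 8 rows; each row is the pose to reach, as a shift and turn from the pose commanded when the call began, along the tool's axes at that moment; what a row does not reach only later rows make up. A row lasts 1/8 s, in which the tool goes at most 62.5 mm and 10.7 degrees, less where a joint would pass 70% of its speed; a pose out of reach is approached as far as the arm can. A call with a gripper value outside its range is refused whole. "grip" is the gripper's target within -1 to 1 (fully open at 1, half-way at 0, shut at -1), set as the call begins (left out, the last holds). The fingers move at their own pace and stop on an object; the grip force is fixed at half the most. Time passes only in rows, so rows that repeat a pose let the fingers close. It gives the time, the measured TCP pose, the force, the opening and the grip force at its end, in the units of the state.
- telemetry.get_obs(): the state, without advancing time (a new reading comes with each control period).
- viewer.snapshot(name): name is "scene" or "side" or "wrist"; returns the picture (420x560x3 uint8, red, green, blue); there is no depth.
- viewer.camera_info(name): a dict with "intrinsics" (3x3 intrinsics, pixels), "extrinsics" (4x4, takes a point from camera to world coordinates); the wrist camera has in their place "tool_from_camera" (4x4, takes a point from camera to tool coordinates, whose origin is the TCP and whose axes are the flange's). Camera axes: x right, y down, z forward; pixel columns grow to the right and rows downward; lengths in m; the calibration is good to about 2 mm. A picture is of the moment at which its call begins: read the wrist's pose just before it. camera_info takes no time and is no camera call.
- workorder.close_job(): hands the job in; it is judged then, once.
The state is a dict: "clock": time; "joint_pos": joint angles; "qvel": joint speeds; "tau": joint torques, N m; "tool_pos": TCP position; "orientation": TCP orientation; "force": force on the tool from outside, world axes, zero at the start; "moment": the same for the moment, N m; "opening": finger opening in m; "gripper_force": force on a finger pad.
Only numpy, scipy, OpenCV 4.12 (cv2) and the standard library are available. Lean on these libraries where they do the work, as an engineer would, in place of code of your own. Each camera call takes 0.05 s, during which the arm holds its last target. There are 200 camera calls.

TASK

The cold contact grill is to be scraped clean: set its drip tray on the worktop under the spout on the grill's left side, so that the spout's tip is over the open tray, and swing the clip on its right side forward to free the top plate. Then raise the top plate by its front handle, without ever letting it drop, and keep holding it by the handle, still, at about 60 degrees open, so that the scrapings from the upper plate fall onto the lower one. The plate falls shut if it is let go, so finish while still holding it, and leave the other things on the worktop where they stand.

Things in the scene. Friction and masses are not known exactly. Their poses are not given: they have to be found in the camera images.
- grill: steel contact grill, base 230 x 230 mm, 50 mm high, closed 95 mm high; fixed. Origin: centre of the underside. Its -x axis points to its front (handle side, toward the robot at yaw 0), +y to its left (spout side), z up. In this frame: hinge line at x 115, z 63 mm; sides of the base at y = +-115 mm; closed top plate spans x -116 to 100, y +-111, z 65 to 95 mm
- hinge_line (a point): middle of the hinge line of the top plate, at the back of the grill, 63 mm above the worktop; the line runs along the grill's y axis
- spout_tip (a point): underside of the tip of the grease spout, a channel 26 mm wide and 10 mm high that sticks out 36 mm from the middle of the left side of the base; this point is 6 mm inside its end, 30 mm out from the side, 41 mm above the worktop (the tray is 32 mm high and slides under)
- top_plate (a joint): angle of the top plate, rad: 0 shut, 1.047 = 60 degrees open, stop at 1.40. The plate with its handle weighs about 0.65 kg (0.5 to 0.85), and falls shut from any angle; about 3 to 5 N up at the bar lift it. While the clip is on, it cannot open
- clip (a joint): angle of the clip lever on the right side, rad: 0 upright and hooked over the stud of the top plate (starts 0 to 0.1), grows as its top swings forward (toward the grill's front); free of the plate above 0.5, stop at 0.95. Stays where it is left; about 1 N at the tab moves it
- clip_tab (a point): centre of the black tab at the top of the clip lever: 10 mm front to back, 24 mm sideways, 34 mm high. It turns about a sideways axis 30 mm above the worktop, 89 mm below it when upright; upright it is 119 mm above the worktop, 75 mm in front of the grill's centre and 141 mm to the right of it
- drip_tray: black open drip tray, loose, 56 mm (its x) x 90 mm (its y, 108 mm over the two end lips), 32 mm high, walls 3 mm, 90 g. Origin: centre of the underside. Can be gripped across its 56 mm width. Starts in front to the left or to the right
- salt_shaker: glass salt shaker, 44 mm across, 90 mm high, loose bystander, the one nearest the grill; origin at its underside
- pepper_mill: wooden pepper mill, 58 mm across, 170 mm high, loose bystander, the one nearest the grill; origin at its underside
- espresso_cup: small white cup, 59 x 85 x 49 mm, loose bystander; origin at its underside
- handle_grip (a point): front handle of the top plate: black round bar, 20 mm diameter, 130 mm long, along the grill's y axis, 60 mm in front of the plate's edge, free on both sides. This point: bar centre; plate shut, it is 285 mm in front of the hinge line and 40 mm above it (103 mm above the worktop). It circles the hinge line; gripped from above, fingers closing front to back, it can turn between the pads
Not all that is in view belongs to the job. Several things look just like the drip_tray: the one meant starts nearest to the robot's base.

How it is judged:
By the outcome, as a careful person would: the job done as asked, in the order asked, and still so for the second after the job is handed in, while the arm keeps its last pose, push and grip.
It also fails if it takes over 61 s, if anything falls off the work surface, if the arm or the gripper's body presses on something with over 40 N, if the wrist force passes 120 N, or if a joint passes its speed limit or range.

## Working session

There is one attempt and no reset: what is moved stays moved. The work goes in short steps, Python scripts to look and compute and a tool call to move; the robot and the scene stay as the last step left them, time stands still between calls to the robot, and variables do not carry over. Pictures are saved under pics/ and viewed, at most 13 in all, crops included, and the job is handed in when it is done.

Besides the shell and the picture viewer there is one more tool, called after ">>>" as name(argument=value, ...) on one line, values as JSON. carry_out: Moves the arm, as the interface text tells. Its arguments: {"type":"object","properties":{"rows":{"type":"array"},"grip":{"type":"number"}},"required":["rows"]}

```bash
mkdir -p pics; python3 - <<'E'
from plant import telemetry, viewer
import cv2, numpy as np
print(telemetry.get_obs())
for n in ["scene","side","wrist"]:
    im=viewer.snapshot(n); cv2.imwrite(f"pics/{n}0.png",im[:,:,::-1])
    c=viewer.camera_info(n); print(n,{k:np.round(v,4).tolist() if not isinstance(v,(str,int)) else v for k,v in c.items()})
E
```

```text
{'clock': 0.0, 'joint_pos': array([-5.28228821e+01,  2.05908594e+01,  6.33962391e-01, -2.04630752e-02,
       -7.01356483e+01, -1.65058781e+01]), 'qvel': array([ 0.0174933 ,  0.12849269,  0.10444306,  0.00961396, -0.07639269,
       -0.03859966]), 'tau': array([ 9.81593876e-04, -5.82720029e+01,  2.93059373e+01,  6.99721813e+00,
        6.92273868e-03, -1.37515135e-04]), 'tool_pos': array([ 0.23807182, -0.63110015,  0.22562954]), 'orientation': array([ 1.79905803e+02, -7.85206599e-03, -1.59335722e+02]), 'force': array([-0.81049436,  0.81288764, -0.35792154]), 'moment': array([ 0.00665209, -0.00518858, -0.01027843]), 'gripper_force': 0.0, 'opening': 0.0872905838218867}
scene {'intrinsics': [[426.5975, 0.0, 278.8981], [0.0, 426.5975, 210.9294], [0.0, 0.0, 1.0]], 'extrinsics': [[0.8376, -0.3056, 0.4528, -0.0336], [-0.546, -0.4437, 0.7106, -1.0525], [-0.0163, -0.8424, -0.5385, 0.8566], [0.0, 0.0, 0.0, 1.0]]}
side {'intrinsics': [[487.6748, 0.0, 281.2868], [0.0, 487.6748, 203.2267], [0.0, 0.0, 1.0]], 'extrinsics': [[-0.9309, -0.1921, 0.3108, 0.061], [-0.3652, 0.4622, -0.8081, 1.3217], [0.0116, -0.8657, -0.5004, 0.9743], [0.0, 0.0, 0.0, 1.0]]}
wrist {'intrinsics': [[375.1033, 0.0, 278.1564], [0.0, 375.1033, 206.4709], [0.0, 0.0, 1.0]], 'tool_from_camera': [[0.0007, -0.9571, -0.2898, 0.079], [1.0, 0.0006, 0.0004, 0.0001], [-0.0002, -0.2898, 0.9571, -0.1578], [0.0, 0.0, 0.0, 1.0]]}
```

View pics/scene0.png

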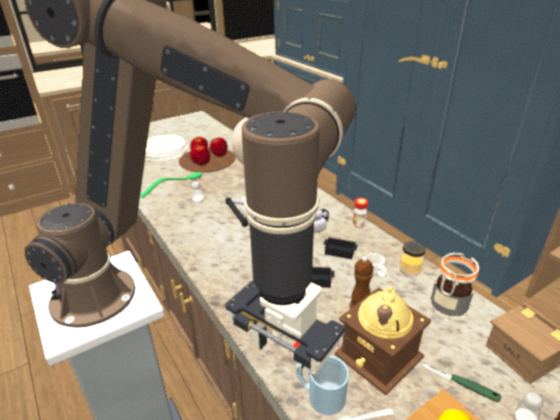

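View pics/side0.png

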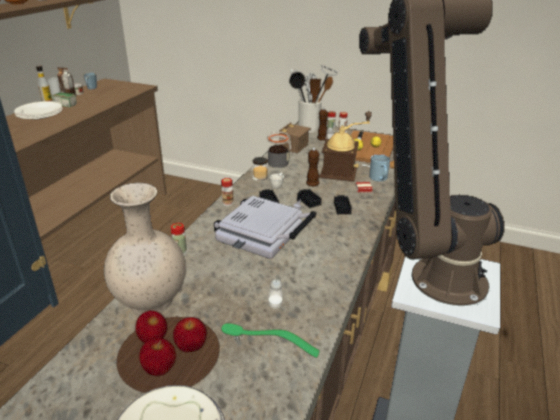

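The side view shows the grill at (260,225) with its handle at (302,225). There are three black tray-like things, at (270,196), (309,198) and (342,205). The one at (342,205) looks nearest the base. Next I enlarge it and cast rays.

```bash
cat > h.py <<'E'
from plant import telemetry, viewer
import cv2, numpy as np
from scipy.spatial.transform import Rotation as R
def cam(n):
    c=viewer.camera_info(n); K=np.array(c["intrinsics"])
    if "extrinsics" in c: return K,np.array(c["extrinsics"])
    o=telemetry.get_obs(); T=np.eye(4); T[:3,:3]=R.from_euler('xyz',o["orientation"],degrees=True).as_matrix(); T[:3,3]=o["tool_pos"]
    return K,T@np.array(c["tool_from_camera"])
def ray(K,E,p,z):
    d=E[:3,:3]@np.linalg.inv(K)@[p[0],p[1],1]; return E[:3,3]+d*(z-E[2,3])/d[2]
def proj(K,E,P):
    q=K@(E[:3,:3].T@(np.array(P)-E[:3,3])); return q[:2]/q[2]
def crop(im,x0,y0,x1,y1,s,f): cv2.imwrite(f,cv2.resize(im[y0:y1,x0:x1],None,fx=s,fy=s,interpolation=cv2.INTER_CUBIC))
E
python3 - <<'E'
from h import *
im=cv2.imread("pics/side0.png"); crop(im,205,135,365,255,5,"pics/sidecrop.png")
K,E=cam("side")
for n,p in dict(t1=(270,196),t2=(309,198),t3=(342,205)).items():print(n,ray(K,E,p,.02))
E
```

```text
t1 [ 0.71663117 -0.25589133  0.02      ]
t2 [ 0.56675009 -0.30058202  0.02      ]
t3 [ 0.43006741 -0.29732028  0.02      ]
```

View pics/sidecrop.png

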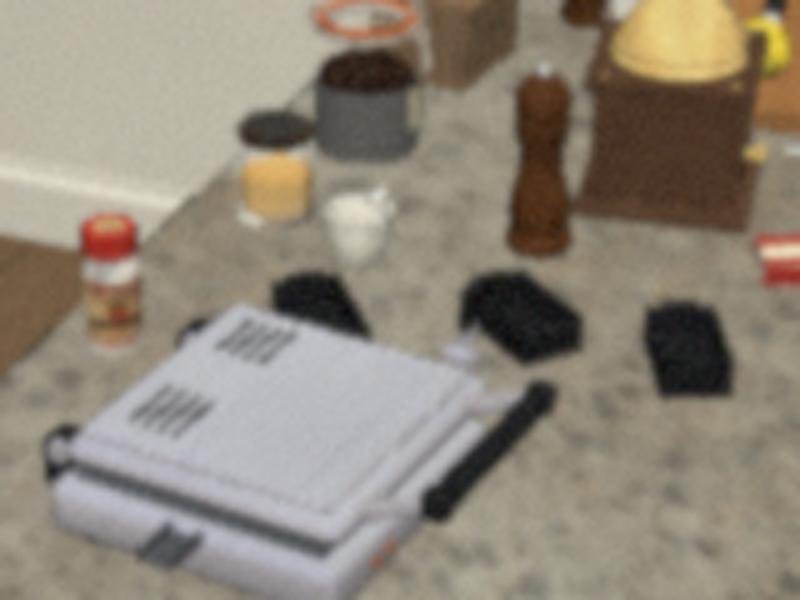

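The enlarged crop confirms three tray-like things: t1 at side (270,196), t2 at (309,198) and t3 at (342,205). They are about 0.76, 0.64 and 0.52 m from the base. t3 is nearest, so it is the drip tray. Next come the grill's pose from the bar and plate corners, and the tray's outline.

```bash
python3 - <<'E'
from h import *
im=cv2.imread("pics/side0.png"); K,E=cam("side")
m=(im.max(2)<60).astype(np.uint8)
n,l,s,c=cv2.connectedComponentsWithStats(m)
for i in range(1,n):
    if s[i,4]>40 and 200<c[i][0]<365 and 150<c[i][1]<260:
        cnt=max(cv2.findContours((l==i).astype(np.uint8),0,2)[0],key=cv2.contourArea)
        r=cv2.minAreaRect(cnt); print(i,s[i],c[i].round(1),cv2.boxPoints(r).round(1).tolist())
C=lambda x,y:(205+x/5,135+y/5)
a=ray(K,E,C(543,392),.103);b=ray(K,E,C(435,503),.103);print("bar",a,b,np.linalg.norm(a-b),"yaw",np.degrees(np.arctan2(*(b-a)[:2]))*-1)
for p in [(240,308),(482,380),(330,545),(75,440)]: print("plate",ray(K,E,C(*p),.095))
for p in [(650,308),(718,300),(732,345)]: print("tray top",ray(K,E,C(*p),.032))
for p in [(662,392),(730,392)]: print("tray bot",ray(K,E,C(*p),0))
E
```

```text
27 [260 190  18  12 126] [268.2 194.8] [[258.8999938964844, 195.8000030517578], [261.3999938964844, 187.39999389648438], [279.3999938964844, 192.8000030517578], [276.8999938964844, 201.1999969482422]]
28 [297 190  24  17 277] [308.8 197.9] [[295.20001220703125, 197.0], [303.20001220703125, 185.60000610351562], [322.70001220703125, 199.1999969482422], [314.6000061035156, 210.6999969482422]]
29 [334 196  17  18 252] [342.1 204.9] [[334.0, 196.0], [350.0, 196.0], [350.0, 213.0], [334.0, 213.0]]
44 [290 212  26  27 157] [302.2 225.1] [[288.5, 235.60000610351562], [312.3999938964844, 210.5], [316.0, 213.89999389648438], [292.1000061035156, 239.0]]
bar [ 0.47349084 -0.06281438  0.103     ] [0.49471907 0.09445572 0.103     ] 0.15869631766775855 yaw -7.687292520733529
plate [ 0.72117777 -0.10364622  0.095     ]
plate [ 0.52197174 -0.07458323  0.095     ]
plate [0.54336177 0.15283938 0.095     ]
plate [0.74871651 0.10427045 0.095     ]
tray top [ 0.46868272 -0.3305872   0.032     ]
tray top [ 0.42205365 -0.36415043  0.032     ]
tray top [ 0.39381835 -0.2983975   0.032     ]
tray bot [ 0.43716656 -0.26175085  0.        ]
tray bot [ 0.38846272 -0.28193859  0.        ]
```

The grill's yaw is about -8°, with its centre near (0.652,-0.008). The tray is near (0.43,-0.31) with a yaw of about 27°. I move over the tray to look from close by.

>>> carry_out(rows=[[-0.03,0.025,-0.04,0,0,-0.17],[-0.07,0.065,-0.05,0,0,-0.34],[-0.12,0.11,-0.05,0,0,-0.51],[-0.165,0.15,-0.05,0,0,-0.68],[-0.21,0.19,-0.04,0,0,-0.85],[-0.25,0.225,-0.03,0,0,-1.02],[-0.28,0.25,-0.03,0,0,-1.2],[-0.29,0.262,-0.03,0,0,-1.37]], grip=1)

```text
clock: 1.15
tool_pos: [0.4179, -0.2821, 0.2564]
orientation: [180.0, 0.0, -80.4]
force: [-0.1, -0.2, 0.0]
opening: 0.0876
gripper_force: 0.0
```

>>> carry_out(rows=[[0,0,0,0,0,-0.17],[0,0,0,0,0,-0.31],[0,0,0,0,0,-0.31],[0,0,0,0,0,-0.31]])

```text
clock: 1.65
tool_pos: [0.417, -0.284, 0.2565]
orientation: [180.0, 0.0, -63.3]
force: [-0.4, 0.6, -0.6]
opening: 0.0874
gripper_force: 0.0
```

```bash
cat >> h.py <<'E'
def to(P,yaw=None,rpy=None):
    o=telemetry.get_obs(); A=R.from_euler('xyz',o["orientation"],degrees=True)
    B=R.from_euler('xyz',rpy if rpy is not None else [180,0,yaw],degrees=True)
    print("at",o["tool_pos"].round(4),o["orientation"].round(2),"t",round(o["clock"],2),"-> shift",(A.inv().apply(np.array(P)-o["tool_pos"])).round(4),"turn",(A.inv()*B).as_rotvec().round(3))
E
python3 - <<'E'
from h import *
K,E=cam("wrist"); im=viewer.snapshot("wrist")[:,:,::-1]; cv2.imwrite("pics/w1.png",im)
print(telemetry.get_obs()["tool_pos"],telemetry.get_obs()["orientation"])
m=(im.max(2)<60).astype(np.uint8)
n,l,s,c=cv2.connectedComponentsWithStats(m)
for i in range(1,n):
    if s[i,4]>300:
        cnt=max(cv2.findContours((l==i).astype(np.uint8),0,2)[0],key=cv2.contourArea)
        b=cv2.boxPoints(cv2.minAreaRect(cnt)); print(s[i],c[i].round(1),b.round().tolist()); print(np.array([ray(K,E,p,.03)[:2] for p in b]).round(3).tolist())
E
```

```text
[ 0.41698233 -0.28407424  0.25649466] [ 1.79995462e+02  6.55539374e-03 -6.32273131e+01]
[   0   25   45  109 2921] [15.  85.4] [[-0.0, 25.0], [44.0, 25.0], [44.0, 133.0], [0.0, 133.0]]
[[0.711, -0.291], [0.675, -0.31], [0.646, -0.213], [0.685, -0.193]]
[ 101   25  102  117 6656] [151.2  82.2] [[96.0, 44.0], [151.0, 15.0], [207.0, 120.0], [152.0, 149.0]]
[[0.626, -0.316], [0.589, -0.363], [0.504, -0.299], [0.542, -0.247]]
[ 247   96   57  106 5164] [274.3 147.4] [[247.0, 201.0], [248.0, 96.0], [303.0, 96.0], [302.0, 201.0]]
[[0.432, -0.241], [0.477, -0.339], [0.429, -0.362], [0.38, -0.267]]
[    0   231   560   189 45321] [273.1 353.3] [[-0.0, 231.0], [559.0, 231.0], [559.0, 419.0], [0.0, 419.0]]
[[0.658, -0.088], [0.113, -0.363], [-0.053, -0.158], [0.591, 0.168]]
```

View pics/w1.png

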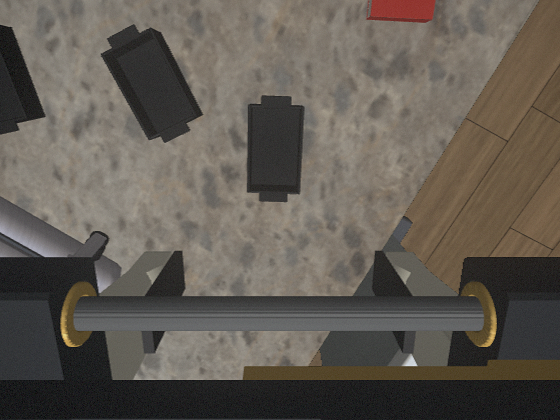

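The wrist view shows the nearest tray at (275,148), upright in the image and so aligned with the tool, with its lips at (276,100) and (273,197). The two lookalikes are at (151,82) and (15,85). I descend and grip the end facing the grill.

>>> carry_out(rows=[[0.002,-0.004,0.05,0,0,0.012],[0.002,-0.004,0.105,0,0,0.012],[0.002,-0.004,0.16,0,0,0.012],[0.002,-0.004,0.205,0,0,0.012],[0.002,-0.004,0.235,0,0,0.012],[0.002,-0.004,0.25,0,0,0.012],[0.002,-0.004,0.25,0,0,0.012]])

```text
clock: 2.58
tool_pos: [0.4212, -0.284, 0.0061]
orientation: [179.9, 0.1, -63.8]
force: [-0.1, 1.2, 0.6]
opening: 0.0877
gripper_force: 0.0
```

>>> carry_out(rows=[[0,0,0,0,0,0],[0,0,0,0,0,0],[0,0,0,0,0,0],[0,0,0,0,0,0],[0,0,0,0,0,0],[0,0,0,0,0,0]], grip=-1)

```text
clock: 3.32
tool_pos: [0.4219, -0.2841, 0.0071]
orientation: [-180.0, -0.0, -63.7]
force: [-1.3, 1.6, 7.2]
opening: 0.0555
gripper_force: 29.9
```

>>> carry_out(rows=[[0,0,-0.02,0,0,0],[0,0,-0.06,0,0,0],[0,0,-0.11,0,0,0],[0,0,-0.17,0,0,0],[0,0,-0.225,0,0,0],[0,0,-0.24,0,0,0]])

```text
clock: 4.08
tool_pos: [0.4229, -0.2845, 0.2504]
orientation: [-179.7, -0.2, -63.7]
force: [0.3, -0.1, -1.7]
opening: 0.0558
gripper_force: 29.9
```

```bash
python3 - <<'E'
from h import *
K,E=cam("side")
for n,p in dict(salt=(275,302),redjar=(227,203),green=(178,250),mill=(313,185),cup=(277,186)).items():print(n,ray(K,E,p,0).round(3))
print(telemetry.get_obs()["opening"])
to((.69,.255,.25),-98)
E
```

```text
salt [0.47  0.299 0.   ]
redjar [ 0.867 -0.17   0.   ]
green [0.875 0.18  0.   ]
mill [ 0.598 -0.449  0.   ]
cup [ 0.736 -0.381  0.   ]
0.0557894641386322
at [ 0.4229 -0.2845  0.2504] [-179.74   -0.25  -63.74] t 4.08 -> shift [-0.3657 -0.4782  0.001 ] turn [-0.006 -0.003  0.598]
```

>>> carry_out(rows=[[-0.02,-0.026,0,0,0,0.03],[-0.05,-0.065,0,0,0,0.08],[-0.085,-0.11,0,0,0,0.14],[-0.12,-0.157,0,0,0,0.2],[-0.155,-0.203,0,0,0,0.26],[-0.19,-0.249,0,0,0,0.32],[-0.225,-0.294,0,0,0,0.38],[-0.26,-0.34,0,0,0,0.44]])

```text
clock: 5.08
tool_pos: [0.6115, 0.1013, 0.2453]
orientation: [179.9, -0.0, -89.1]
force: [0.3, -0.9, -0.3]
opening: 0.0557
gripper_force: 29.9
```

```bash
python3 - <<'E'
from h import *
to((.69,.255,.25),-98)
E
```

```text
at [0.6115 0.1013 0.2453] [ 1.7989e+02 -3.0000e-02 -8.9080e+01] t 5.08 -> shift [-0.1524 -0.0809 -0.005 ] turn [ 0.002 -0.001  0.156]
```

>>> carry_out(rows=[[-0.05,-0.027,-0.002,0,0,0.05],[-0.095,-0.05,-0.004,0,0,0.1],[-0.13,-0.07,-0.005,0,0,0.14],[-0.152,-0.081,-0.005,0,0,0.156],[-0.152,-0.081,-0.005,0,0,0.156],[-0.152,-0.081,-0.005,0,0,0.156]])

```text
clock: 5.82
tool_pos: [0.6893, 0.2526, 0.2503]
orientation: [179.9, -0.1, -97.9]
force: [-0.4, 0.1, -1.6]
opening: 0.0561
gripper_force: 29.9
```

```bash
python3 - <<'E'
from h import *
K,E=cam("wrist"); im=viewer.snapshot("wrist")[:,:,::-1]; cv2.imwrite("pics/w2.png",im)
np.save("E2.npy",E)
E
```

```text
(no output)
```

View pics/w2.png

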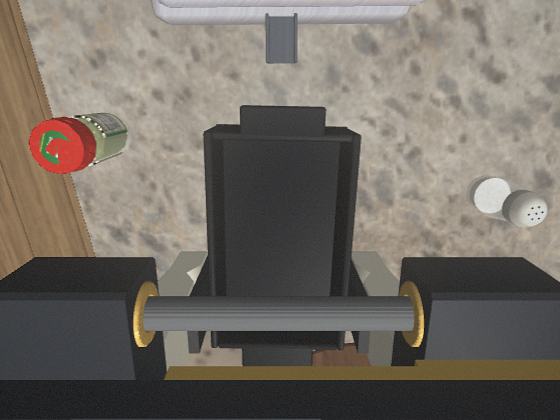

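The spout is at (281,38) and its end is on row 63. The base side edge lies near row 20, almost level in the image. The held tray is at (281,230), and the salt shaker at (490,195) is out of the way.

```bash
python3 - <<'E'
from h import *
K,_=cam("wrist"); E=np.load("E2.npy")
a=ray(K,E,(266,63),.051);b=ray(K,E,(298,62.5),.051);print("end",a,b,np.linalg.norm(a-b)); 
a2=ray(K,E,(265,14),.051);b2=ray(K,E,(297,14),.051);print("root",a2,b2)
e=(a+b)/2;r=(a2+b2)/2;d=e-r;print("len",np.linalg.norm(d),"yaw",np.degrees(np.arctan2(-d[0],d[1])))
im=cv2.imread("pics/w2.png");g=im.mean(2)
for x in (180,210,240,320,350,380):
    col=g[10:40,x]; y=10+np.argmin(np.diff(col)); print(x,y,ray(K,E,(x,y),.0)[:2])
# tray: lip end row 106 (z~.25?) held
T=telemetry.get_obs()["tool_pos"]
z=T[2]+.025
for p in [(241,107),(325,108),(205,130),(360,130)]: q=ray(K,E,p,z); print((q-T).round(4))
E
```

```text
end [0.68493786 0.14781309 0.051     ] [0.65661903 0.15129841 0.051     ] 0.028532506622019293
root [0.68002086 0.10859332 0.051     ] [0.6527158  0.11235694 0.051     ]
len 0.03932866645942475 yaw -6.438399725210663
180 18 [0.76390672 0.0911848 ]
210 20 [0.73492248 0.09699004]
240 18 [0.70525736 0.09926934]
320 14 [0.62665595 0.10649849]
350 14 [0.59739432 0.1105318 ]
380 16 [0.56823377 0.11635178]
[ 0.0018 -0.0746  0.025 ]
[-0.0266 -0.0703  0.025 ]
[ 0.0154 -0.0687  0.025 ]
[-0.0379 -0.0613  0.025 ]
```

>>> carry_out(rows=[[0.001,0.003,0.04,0,0,-0.012],[0.001,0.003,0.09,0,0,-0.012],[0.001,0.003,0.14,0,0,-0.012],[0.001,0.003,0.185,0,0,-0.012],[0.001,0.003,0.22,0,0,-0.012],[0.001,0.003,0.235,0,0,-0.012],[0.001,0.003,0.24,0,0,-0.012],[0.001,0.003,0.24,0,0,-0.012]])

```text
clock: 6.88
tool_pos: [0.6874, 0.2526, 0.0129]
orientation: [-179.9, 0.1, -97.2]
force: [-0.2, 0.6, -1.1]
opening: 0.0556
gripper_force: 29.9
```

```bash
python3 - <<'E'
from h import *
to((.678,.192,.010),-97.2)
K,E=cam("wrist"); im=viewer.snapshot("wrist")[:,:,::-1]; cv2.imwrite("pics/w3.png",im)
E
```

```text
at [0.6874 0.2526 0.0129] [-1.7992e+02  6.0000e-02 -9.7220e+01] t 6.88 -> shift [0.0613 0.0018 0.0028] turn [-0.001  0.001 -0.   ]
```

View pics/w3.png

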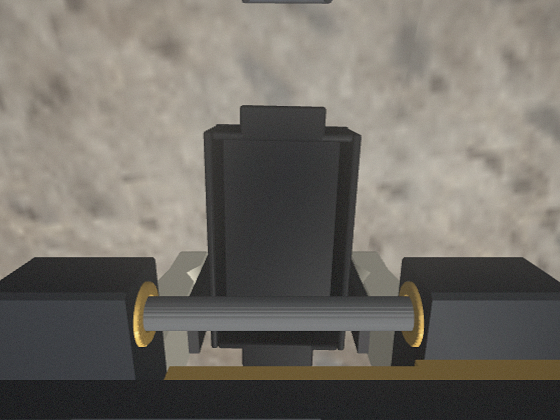

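The spout end is just visible at (287,2) and lines up with the tray's middle at column 282. I slide the tray in.

>>> carry_out(rows=[[0.01,0.001,0.003,0,0,0],[0.022,0.001,0.003,0,0,0],[0.035,0.001,0.003,0,0,0],[0.048,0.001,0.003,0,0,0],[0.057,0.001,0.003,0,0,0],[0.061,0.001,0.004,0,0,0],[0.061,0.001,0.005,0,0,0],[0.061,0.001,0.006,0,0,0]])

```text
clock: 7.92
tool_pos: [0.678, 0.1911, 0.0071]
orientation: [180.0, -0.1, -97.2]
force: [-6.0, -6.0, 17.6]
opening: 0.0558
gripper_force: 29.9
```

```bash
python3 - <<'E'
from h import *
to((.678,.192,.007),-97.2)
K,E=cam("wrist"); im=viewer.snapshot("wrist")[:,:,::-1]; cv2.imwrite("pics/w4.png",im)
E
```

```text
at [0.678  0.1911 0.0071] [ 1.80e+02 -9.00e-02 -9.72e+01] t 7.92 -> shift [-0.0009  0.0001  0.0001] turn [ 0.    -0.002  0.   ]
```

View pics/w4.png

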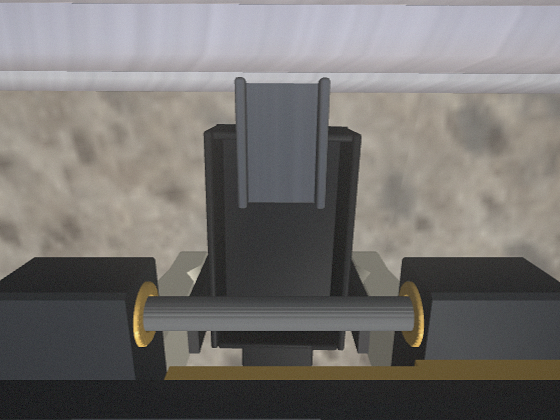

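The spout (columns 236–329, end on row 205) reaches well over the open tray. I release and rise.

>>> carry_out(rows=[[0,0,-0.001,0,0,0],[0,0,-0.001,0,0,0],[0,0,-0.001,0,0,0],[0,0,-0.001,0,0,0]], grip=1)

```text
clock: 8.48
tool_pos: [0.678, 0.1922, 0.0063]
orientation: [180.0, -0.0, -97.2]
force: [-0.7, 0.6, -0.8]
opening: 0.0865
gripper_force: 0.0
```

>>> carry_out(rows=[[0,0,-0.015,0,0,0],[0,0,-0.04,0,0,0],[0,0,-0.08,0,0,0],[0,0,-0.13,0,0,0],[0,0,-0.18,0,0,0],[0,0,-0.23,0,0,0],[0,0,-0.25,0,0,0]])

```text
clock: 9.35
tool_pos: [0.6792, 0.1922, 0.2623]
orientation: [-179.7, 0.2, -97.2]
force: [0.3, -0.4, 0.1]
opening: 0.0879
gripper_force: 0.0
```

```bash
python3 - <<'E'
from h import *
K,E=cam("wrist"); im=viewer.snapshot("wrist")[:,:,::-1]; cv2.imwrite("pics/w5.png",im); np.save("E5.npy",E)
m=(im.max(2)<60).astype(np.uint8); m[230:]=0
n,l,s,c=cv2.connectedComponentsWithStats(m)
for i in range(1,n):
    if s[i,4]>100: print(s[i],c[i])
to((.678,.192,.25),-97.2)
E
```

```text
[197   0   6  44 155] [199.76129032  20.73548387]
[213   0   5  44 145] [214.9862069   20.51034483]
[228   0   5  44 130] [230.09230769  20.15384615]
[244   0   4  45 120] [245.4   21.65]
[ 485    0   38   52 1485] [505.1016835   25.12592593]
[133  43  33  24 618] [148.9579288  53.5776699]
[ 255  104   55   96 4095] [280.63321123 155.21367521]
at [0.6797 0.1923 0.2639] [-179.58    0.23  -97.2 ] t 9.4 -> shift [0.0006 0.0017 0.0139] turn [-0.007  0.004  0.   ]
```

View pics/w5.png

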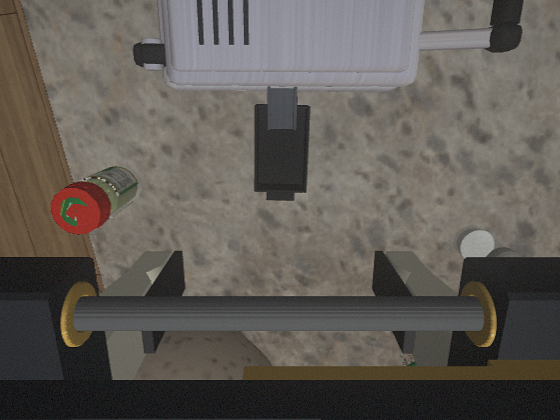

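The tray stands under the spout: tray at (281,155), spout at (282,108). Now I move toward the clip, closing the fingers on the way.

>>> carry_out(rows=[[0.02,0.003,0,0,0,0],[0.06,0.009,0,0,0,0],[0.11,0.017,0,0,0,0],[0.16,0.025,0,0,0,0],[0.205,0.032,0,0,0,0],[0.235,0.036,0,0,0,0],[0.24,0.037,0,0,0,0],[0.24,0.037,0,0,0,0]], grip=-1)

```text
clock: 10.4
tool_pos: [0.6107, -0.0419, 0.2564]
orientation: [180.0, -0.0, -97.3]
force: [-0.3, 0.3, -0.6]
opening: 0.0131
gripper_force: 0.0
```

```bash
python3 - <<'E'
from h import *
K,E=cam("wrist"); im=viewer.snapshot("wrist")[:,:,::-1]; cv2.imwrite("pics/w6.png",im); np.save("E6.npy",E)
to((.600,-.1415,.25),-97.2)
print(proj(K,E,(.56,-.1305,.136)))
E
```

```text
at [ 0.611  -0.0413  0.2564] [179.98   0.   -97.23] t 10.45 -> shift [ 0.1008 -0.0017  0.0063] turn [ 0.     0.    -0.001]
[333.48726049  69.34859012]
```

View pics/w6.png

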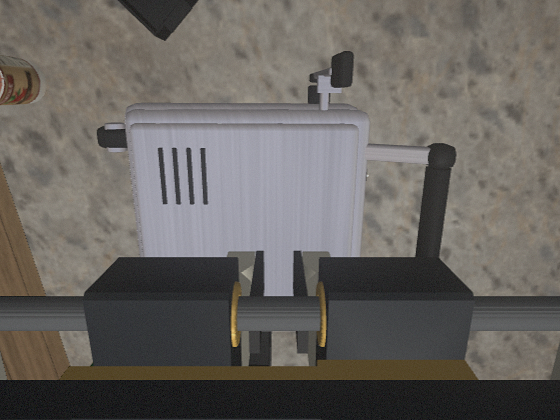

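The tab is at (342,68), with the hook and stud at (322,90) and the bar's right end at (441,156). I go behind the tab, outboard of the hook, and lower the closed fingers.

>>> carry_out(rows=[[0.035,-0.004,0,0,0,0],[0.08,-0.008,0,0,0,0],[0.105,-0.0105,0.01,0,0,0],[0.105,-0.0105,0.05,0,0,0],[0.105,-0.0105,0.1,0,0,0],[0.105,-0.0105,0.13,0,0,0],[0.105,-0.0105,0.144,0,0,0],[0.105,-0.0105,0.144,0,0,0]])

```text
clock: 11.45
tool_pos: [0.6084, -0.1464, 0.112]
orientation: [179.9, -0.0, -97.2]
force: [0.3, -0.3, 0.2]
opening: 0.0004
gripper_force: 0.0
```

```bash
python3 - <<'E'
from h import *
K,E=cam("wrist"); im=viewer.snapshot("wrist")[:,:,::-1]; cv2.imwrite("pics/w7.png",im)
def g(x,y): return np.array([.652,0])+x*np.array([.992,-.125])+y*np.array([.125,.992])
to((*g(-.109,-.150),.09),-97.2); print(telemetry.get_obs()["force"],telemetry.get_obs()["opening"])
E
```

```text
at [ 0.6092 -0.1466  0.1132] [-1.7997e+02 -2.0000e-02 -9.7170e+01] t 11.5 -> shift [-0.0008  0.0848  0.0232] turn [-0.001 -0.     0.001]
[0.73148526 0.46349121 1.02286938] 0.00015820206254567348
```

>>> carry_out(rows=[[0,0.012,0.001,0,0,0],[0,0.024,0.002,0,0,0],[0,0.036,0.004,0,0,0],[0,0.048,0.008,0,0,0],[0,0.06,0.013,0,0,0],[0,0.072,0.018,0,0,0],[0,0.083,0.022,0,0,0],[0,0.083,0.022,0,0,0]])

```text
clock: 12.5
tool_pos: [0.5248, -0.1364, 0.0901]
orientation: [179.9, -0.0, -97.2]
force: [-0.4, 0.3, 0.4]
opening: 0.0005
gripper_force: 0.0
```

>>> carry_out(rows=[[0,-0.015,-0.01,0,0,0],[0,-0.025,-0.04,0,0,0],[0,-0.025,-0.09,0,0,0],[-0.04,-0.025,-0.13,0,0,0],[-0.09,-0.02,-0.155,0,0,0],[-0.105,-0.02,-0.16,0,0,0],[-0.105,-0.02,-0.16,0,0,0]])

```text
clock: 13.38
tool_pos: [0.5593, -0.034, 0.2505]
orientation: [-180.0, 0.0, -97.1]
force: [0.6, -0.9, -0.6]
opening: 0.001
gripper_force: 0.0
```

```bash
python3 - <<'E'
from h import *
K,E=cam("wrist"); im=viewer.snapshot("wrist")[:,:,::-1]; cv2.imwrite("pics/w8.png",im); np.save("E8.npy",E)
to((.483,.021,.25),-97.2)
E
```

```text
at [ 0.5589 -0.0348  0.2499] [ 1.7994e+02 -2.0000e-02 -9.7170e+01] t 13.43 -> shift [-0.0459  0.0822 -0.    ] turn [ 0.001 -0.     0.001]
```

View pics/w8.png

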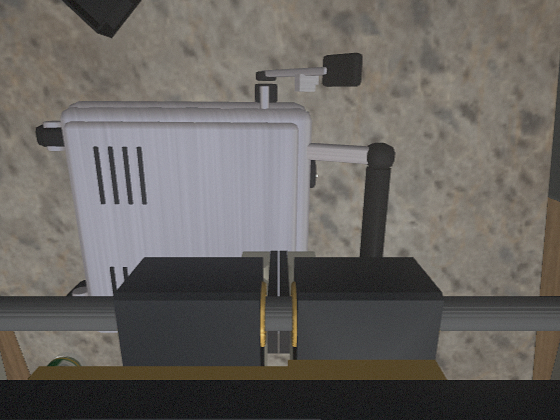

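The clip is swung forward: its tab is at (343,69) and its foot at (262,76). The bar runs from (381,156) down past (373,250). I check the clip angle and the bar position.

```bash
python3 - <<'E'
from h import *
K,_=cam("wrist");E=np.load("E8.npy")
def G(P): d=P[:2]-[.652,0]; return np.array([d@[.992,-.125],d@[.125,.992]]).round(4)
for z in (.08,.09,.1): print("tab",z,G(ray(K,E,(343,69),z)))
im=cv2.imread("pics/w8.png");m=im.max(2)<75
for r in (185,210,235,250):
    c=np.where(m[r,340:410])[0]+340; print(r,c.min(),c.max(),G(ray(K,E,((c.min()+c.max())/2,r),.103)),ray(K,E,((c.min()+c.max())/2,r),.103).round(4))
print("end",G(ray(K,E,(381,143),.108)))
E
```

```text
tab 0.08 [-0.1414 -0.1428]
tab 0.09 [-0.1398 -0.1422]
tab 0.1 [-0.1381 -0.1416]
185 365 388 [-0.1704 -0.0503] [ 0.4766 -0.0286  0.103 ]
210 363 386 [-0.1704 -0.0284] [ 0.4794 -0.0069  0.103 ]
235 361 383 [-0.1699 -0.0056] [0.4827 0.0157 0.103 ]
250 360 382 [-0.1701  0.0085] [0.4843 0.0297 0.103 ]
end [-0.17   -0.0858]
```

The clip is at about 0.82 rad and free. The bar is at grill x = -0.170, as expected. I hover over it half open, so that the rear finger clears the plate edge, and then descend.

>>> carry_out(rows=[[-0.015,0.027,0,0,0,0],[-0.035,0.062,0,0,0,0],[-0.046,0.082,0,0,0,0],[-0.046,0.082,0,0,0,0],[-0.046,0.082,0,0,0,0]], grip=0)

```text
clock: 14.05
tool_pos: [0.4838, 0.0203, 0.2501]
orientation: [180.0, -0.0, -97.3]
force: [1.0, -0.5, 0.9]
opening: 0.042
gripper_force: 0.0
```

```bash
python3 - <<'E'
from h import *
to((.483,.021,.086),-97.3)
a0=np.arctan2(.04,.285);r=.2878
p=lambda t:np.array([-r*(np.cos(a0)-np.cos(a0+t)),-r*(np.sin(a0+t)-np.sin(a0))])
for k in range(0,24,8): print([(p(np.radians(2.5*(k+i)))-p(np.radians(2.5*k))).round(4).tolist() for i in range(1,9)])
E
```

```text
at [0.4838 0.0203 0.2501] [ 1.7997e+02 -3.0000e-02 -9.7250e+01] t 14.05 -> shift [-0.0007  0.0008  0.1641] turn [ 0.001 -0.001  0.001]
[[-0.002, -0.0124], [-0.0046, -0.0247], [-0.0077, -0.0369], [-0.0113, -0.0489], [-0.0154, -0.0607], [-0.0201, -0.0724], [-0.0252, -0.0839], [-0.0309, -0.0951]]
[[-0.0061, -0.011], [-0.0127, -0.0216], [-0.0198, -0.032], [-0.0273, -0.0421], [-0.0353, -0.0518], [-0.0436, -0.0612], [-0.0524, -0.0702], [-0.0615, -0.0788]]
[[-0.0095, -0.0082], [-0.0194, -0.016], [-0.0296, -0.0233], [-0.0401, -0.0302], [-0.0508, -0.0366], [-0.0619, -0.0426], [-0.0732, -0.048], [-0.0848, -0.053]]
```

>>> carry_out(rows=[[0,0.001,0.04,0,0,0],[0,0.001,0.085,0,0,0],[0,0.001,0.12,0,0,0],[0,0.001,0.145,0,0,0],[0,0.001,0.158,0,0,0],[0,0.001,0.164,0,0,0],[0,0.001,0.164,0,0,0]])

```text
clock: 14.92
tool_pos: [0.4829, 0.0211, 0.0867]
orientation: [-180.0, -0.0, -97.2]
force: [-0.1, -0.5, 0.5]
opening: 0.0436
gripper_force: 0.0
```

>>> carry_out(rows=[[0,0,0,0,0,0],[0,0,0,0,0,0],[0,0,0,0,0,0],[0,0,0,0,0,0],[0,0,0,0,0,0]], grip=-1)

```text
clock: 15.55
tool_pos: [0.4836, 0.0214, 0.0871]
orientation: [-179.9, 0.0, -97.2]
force: [5.3, -2.5, 0.8]
opening: 0.019
gripper_force: 30.0
```

The bar is gripped (opening 19 mm). First a small test lift.

>>> carry_out(rows=[[0,-0.001,-0.006,0,0,0],[0,-0.002,-0.012,0,0,0],[0,-0.003,-0.019,0,0,0],[0,-0.005,-0.025,0,0,0],[0,-0.006,-0.031,0,0,0],[0,-0.008,-0.037,0,0,0]])

```text
clock: 16.3
tool_pos: [0.4909, 0.0203, 0.1233]
orientation: [-180.0, 0.0, -97.2]
force: [6.1, -0.5, -7.6]
opening: 0.0192
gripper_force: 30.0
```

>>> carry_out(rows=[[0,-0.0035,-0.012,0,0,0],[0,-0.0075,-0.024,0,0,0],[0,-0.0125,-0.0355,0,0,0],[0,-0.0175,-0.047,0,0,0],[0,-0.023,-0.058,0,0,0],[0,-0.0295,-0.069,0,0,0],[0,-0.036,-0.08,0,0,0],[0,-0.043,-0.09,0,0,0]])

```text
clock: 17.3
tool_pos: [0.531, 0.0149, 0.2137]
orientation: [179.7, -0.0, -97.2]
force: [-8.0, 4.7, 1.1]
opening: 0.019
gripper_force: 30.0
```

```bash
cat > arc.py <<'E'
from h import *
a0=np.arctan2(.04,.285);r=.2878
o=telemetry.get_obs();d=o["tool_pos"][:2]-[.652,0];g=np.array([d@[.992,-.125],d@[.125,.992],o["tool_pos"][2]+.017])
print("grasp in grill",g.round(4),"angle",np.degrees(np.arctan2(g[2]-.063,.115-g[0])-a0).round(2),"rad",np.hypot(g[2]-.063,.115-g[0]).round(4),o["force"].round(1),o["opening"])
t0=np.arctan2(g[2]-.063,.115-g[0])
for i in range(1,15):
    t=t0+np.radians(2.5*i); print(round(np.degrees(t-a0),1),[round(float(g[0]-(.115-r*np.cos(t))),4),round(float(-(.063+r*np.sin(t)-g[2])),4)])
E
python3 arc.py
```

```text
grasp in grill [-0.1219 -0.0004  0.2307] angle 27.31 rad 0.2902 [-8.   4.7  1.1] 0.01900536815218517
29.8 [-0.0095, -0.0087]
32.3 [-0.0174, -0.0184]
34.8 [-0.0257, -0.0278]
37.3 [-0.0344, -0.0369]
39.8 [-0.0436, -0.0455]
42.3 [-0.053, -0.0537]
44.8 [-0.0629, -0.0615]
47.3 [-0.073, -0.0689]
49.8 [-0.0835, -0.0758]
52.3 [-0.0943, -0.0823]
54.8 [-0.1053, -0.0883]
57.3 [-0.1166, -0.0937]
59.8 [-0.1281, -0.0987]
62.3 [-0.1399, -0.1032]
```

>>> carry_out(rows=[[0,-0.008,-0.009,0,0,0],[0,-0.0165,-0.0185,0,0,0],[0,-0.025,-0.028,0,0,0],[0,-0.034,-0.037,0,0,0],[0,-0.043,-0.0455,0,0,0],[0,-0.053,-0.054,0,0,0],[0,-0.063,-0.0615,0,0,0],[0,-0.073,-0.069,0,0,0]])

```text
clock: 18.3
tool_pos: [0.6027, 0.0052, 0.2873]
orientation: [179.9, -0.0, -97.1]
force: [-19.1, 5.6, 22.4]
opening: 0.0194
gripper_force: 30.0
```

```bash
python3 arc.py
```

```text
grasp in grill [-0.0496 -0.001   0.3043] angle 47.72 rad 0.292 [-19.1   5.6  22.4] 0.01937373999057273
50.2 [-0.0129, -0.0033]
52.7 [-0.0237, -0.0097]
55.2 [-0.0348, -0.0156]
57.7 [-0.0461, -0.021]
60.2 [-0.0577, -0.026]
62.7 [-0.0695, -0.0304]
65.2 [-0.0814, -0.0342]
67.7 [-0.0935, -0.0376]
70.2 [-0.1057, -0.0404]
72.7 [-0.1181, -0.0427]
75.2 [-0.1305, -0.0445]
77.7 [-0.143, -0.0457]
80.2 [-0.1555, -0.0464]
82.7 [-0.1681, -0.0465]
```

Force is building radially outward, so the true arc is a few mm larger than mine. I continue on a slightly larger radius.

>>> carry_out(rows=[[0,-0.003,-0.006,0,0,0],[0,-0.009,-0.011,0,0,0],[0,-0.0145,-0.0145,0,0,0],[0,-0.02,-0.018,0,0,0],[0,-0.0255,-0.021,0,0,0],[0,-0.0315,-0.024,0,0,0],[0,-0.0315,-0.024,0,0,0]])

```text
clock: 19.18
tool_pos: [0.6362, 0.0007, 0.3087]
orientation: [180.0, -0.1, -97.2]
force: [-7.4, -0.3, 7.9]
opening: 0.0195
gripper_force: 30.0
```

```bash
python3 arc.py | head -1
```

```text
grasp in grill [-0.0157 -0.0013  0.3257] angle 55.55 rad 0.2934 [-7.4 -0.3  7.9] 0.019469631447792724
```

>>> carry_out(rows=[[0,-0.004,-0.003,0,0,0],[0,-0.008,-0.0055,0,0,0],[0,-0.012,-0.008,0,0,0],[0,-0.016,-0.01,0,0,0],[0,-0.0205,-0.0115,0,0,0],[0,-0.0205,-0.0115,0,0,0],[0,-0.0205,-0.0115,0,0,0]])

```text
clock: 20.05
tool_pos: [0.6569, -0.002, 0.3192]
orientation: [180.0, -0.1, -97.2]
force: [-5.4, -2.7, 5.0]
opening: 0.0193
gripper_force: 30.0
```

```bash
python3 arc.py | head -1; python3 - <<'E'
from h import *
im=viewer.snapshot("side")[:,:,::-1].copy(); cv2.imwrite("pics/s9.png",im); K,E=cam("side")
def W(x,y,z): return (.652+.992*x+.125*y,-.125*x+.992*y,z)
a0=np.arctan2(.04,.285)
for a,col in ((55,(255,0,0)),(60,(0,255,0)),(65,(0,0,255))):
    t=np.radians(a)
    def P(x,y,z): # plate closed coords -> rotated
        u,h=.115-x,z-.063; return W(.115-(u*np.cos(t)-h*np.sin(t)),y,.063+u*np.sin(t)+h*np.cos(t))
    q=[proj(K,E,P(*p)).round(1).tolist() for p in [(-.116,.111,.095),(-.116,-.111,.095),(-.17,.065,.103),(-.17,-.065,.103),(.1,.111,.095)]]; print(a,q)
crop(im,185,90,345,210,5,"pics/s9c.png")
E
```

```text
grasp in grill [ 0.0051 -0.0013  0.3362] angle 60.1 rad 0.2944 [-5.4 -2.7  5. ] 0.019302434818833897
55 [[237.6, 181.1], [272.6, 155.5], [251.7, 163.1], [272.2, 148.6], [208.7, 218.9]]
60 [[232.5, 177.3], [268.0, 152.2], [245.4, 158.5], [266.3, 144.3], [208.2, 219.1]]
65 [[227.3, 174.0], [263.2, 149.2], [239.0, 154.5], [260.1, 140.6], [207.6, 219.3]]
```

View pics/s9c.png

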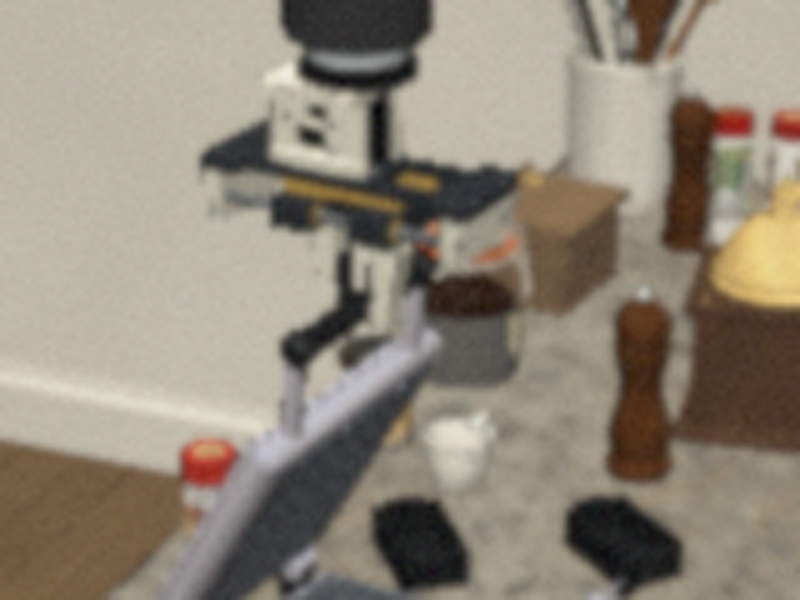

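The side view shows the plate raised and held: bar end at crop (295,348), which is side (244,160) and matches the 60° prediction. I hold briefly, check that it is steady, and hand in.

>>> carry_out(rows=[[0,0,0,0,0,0],[0,0,0,0,0,0],[0,0,0,0,0,0],[0,0,0,0,0,0],[0,0,0,0,0,0],[0,0,0,0,0,0],[0,0,0,0,0,0],[0,0,0,0,0,0]])

```text
clock: 21.1
tool_pos: [0.6568, -0.002, 0.3191]
orientation: [180.0, -0.1, -97.2]
force: [-5.5, -2.1, 3.4]
opening: 0.019
gripper_force: 30.0
```

```bash
python3 arc.py | head -1; python3 - <<'E'
from h import *
from plant import workorder
a=cv2.imread("pics/s9.png");b=viewer.snapshot("side")[:,:,::-1]
print("diff",np.abs(a.astype(int)-b)[90:260,185:345].mean(), np.abs(telemetry.get_obs()["qvel"]).max())
print(workorder.close_job())
E
```

```text
grasp in grill [ 0.005  -0.0014  0.3361] angle 60.08 rad 0.2944 [-5.5 -2.1  3.4] 0.018974083747866875
diff 1.979031862745098 0.10683987648460058
the job is handed in; nothing more can be done
None
```

I handed the job in at about 21 s: the drip tray is under the spout, the clip is swung forward to about 0.8 rad, and the arm is still holding the top plate by its handle at about 60° open.

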